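# Shift the pasta sheeter's gate pin into gear

### The job

Put the pasta sheeter into gear: with your fingers push the upright steel pin on its gearbox along the long leg of the L-shaped slot as far as the corner, then round the corner and along the short leg fully to its end, and leave it there. Never pull the pin up, and leave everything else on the table standing where it is.

Things in the scene. Friction and masses are not known exactly. Their poses are not given: they have to be found in the camera images.
- pin_top (a point): Centre of the flat top of the gate pin: an upright plain steel cylinder, diameter 18 mm, from 2 to 47 mm above the plate's upper face; below it a 10 mm shank runs in the slot. It stays upright, slides stiffly (about 2.5 N dry friction, plus 12 N per m/s) and stays where it is left. It starts in the long leg, 0 to 25 mm from the closed end.
- gate_start (a point): Pin-centre position at the closed end of the slot's long leg, on the upper face of the steel gate plate (106 mm above the table). x axis: along the long leg towards the corner; y axis: along the short leg from corner to end; z up. The slot is 14 mm wide, the shank has 2 mm play to each side. Nothing else stands on the plate (only flat screw heads, 1.5 mm).
- gate_corner (a point): Pin-centre position at the corner of the slot, on the plate's upper face, 60 mm along x from gate_start. Same axes.
- gate_end (a point): Pin-centre position at the end of the short leg, on the plate's upper face, 40 mm along y from gate_corner. Same axes.
- sheeter: The pasta sheeter, plain steel, fixed: a gearbox 150 x 130 mm, 106 mm high, with the gate plate as its top (x from -75 to 75 mm); behind it (+x) two rollers and an end plate, 120 mm high, and a crank, 136 mm high, to x = 361 mm. Origin on the table under the plate's centre (gate_start is at x -30, y -20 mm); x parallel to the long leg, y to the short leg.
- gate_long (a joint): Travel of the pin along the long leg, m: 0 at gate_start, 0.060 at the corner (stops 2 mm beyond either).
- gate_short (a joint): Travel of the pin along the short leg, m: 0 at the corner, 0.040 at gate_end (stops 2 mm beyond).  It can only grow when the pin is at the corner, since the slot's walls block it elsewhere.
- gate_pin (a joint): How far the pin is pulled up, m: 0 when down, 0.015 at most. A spring and its weight hold it down (7 N, plus 0.4 N per mm).
- mould: Bystander: loose aluminium ravioli mould tray, 250 x 120 x 18 mm with ten pockets, origin under its centre, x along its length.
- jar: Bystander: small glass jar with steel cap, diameter 66 mm, 95 mm high, beside the gearbox; origin under its centre.
- cup: Bystander: white ceramic cup, diameter 72 mm, 75 mm high, on the other side of the gearbox; origin under its centre.
- scraper: Bystander: dough scraper lying flat in front of the gearbox, steel blade with wooden back, about 75 x 100 x 22 mm; origin under its centre.
- cutter: Bystander: steel ring cutter, diameter 64 mm, 35 mm high, beyond the mould; origin under its centre.
- mill: Bystander: turned wooden pepper mill, diameter 52 mm, 145 mm high, beyond the mould; origin under its centre.
- spoon: Bystander: wooden spoon lying on the table at the right; origin under its middle.

How it is judged:
On the way, in this order (a step that is already met when the one before it is completed fails the run):
1. the pin is at the corner, at the end of the long leg (value of joint gate_long above 0.054 m and value of joint gate_short below 0.02 m), for 0.05 s.
2. the pin is at the end of the short leg (value of joint gate_long above 0.054 m and value of joint gate_short above 0.037 m), for 0.2 s.
At the end, for the whole second after the job is handed in: The pin rests at the end of the short leg (gate_short above 37 mm of its 40, gate_long above 54 mm), fully down (less than 3 mm raised), at rest; and no bystander is more than 20 mm from where it stood (all of step 2 and value of joint gate_pin below 0.003 m and velocity of joint gate_long between -0.005 and 0.005 m/s and velocity of joint gate_short between -0.005 and 0.005 m/s and distance of each of mould, jar, cup, scraper, cutter, mill, spoon from where it was at the start of the episode below 0.02 m); the robot touches nothing.
It fails at once if the pin was pulled up by more than 6 mm (value of joint gate_pin above 0.006 m).
It fails at once if a bystander was moved, lifted or knocked (more than 20 mm, or tipped) (distance of any of mould, jar, cup, scraper, cutter, mill, spoon from where it was at the start of the episode above 0.02 m or angle between any of mould, jar, cup, scraper, cutter, mill, spoon's own z axis and vertical above 0.35 rad).
It also fails if it takes over 48 s, if anything falls off the work surface, if the arm or the gripper's body presses on something with over 40 N, if the wrist force passes 120 N, or if a joint passes its speed limit or range.

### The arm

A 7-joint arm with a two-finger parallel gripper is mounted at the origin on the work surface. World frame = base frame: x ahead of the robot, y to its left, z up, the work surface at z = 0. Lengths are in m, angles in rad, forces in N, time in s.
With the tool pointing down it reaches from about 0.35 to 0.9 m from the base axis. Payload 19.9 kg.
Tool frame: the origin (TCP) lies on the front face of the gripper's body, between the roots of the fingers; the fingertips stand 97 mm ahead of it and the grasp point (between the pads) lies 78 mm ahead of it; y points along the fingers, x is the direction in which the jaws open and shut, and the axes are right-handed (so a half turn about y gives the same grasp; the last joint's range is limited). The gripper opens to 94 mm and grips with 3 to 60 N. Pads are 16 mm wide; open, the fingers measure 119 mm over their backs; the gripper's body (75 mm by 177 mm) begins 78 mm behind the grasp point.
Start: joints at [-1.179, 0.417, -0.01, 1.614, 0.005, 1.111, -0.053], TCP at [0.262, 0.567, 0.303] pointing down, gripper open.
Joint ranges: [-2.81, 2.81], [-0.39, 2.02], [-1.27, 1.25], [0.06, 2.57], [-1.19, 4.33], [0.19, 2], [-2.82, 2.82]. Speed limits (rad/s): [1.89, 1.89, 2.39, 2.39, 3.01, 3.01, 3.01].

### API

Orientations are given as a unit quaternion [x, y, z, w].
In Python, from workcell import get_state, capture, camera_info, hand_in gives the robot as it stands. The module is installed in compiled form; this text tells all that it offers.
- The arm moves only by the shell command python3 -m inch 'ROWS' [OPENING] [FORCE]. ROWS is JSON, a list of rows, each an object of numbers: "tx", "ty", "tz": the shift along the world's x, y, z in m; "wx", "wy", "wz": the turn, a rotation vector about the world's x, y, z in degrees. In form: [{"tx": .., "ty": .., "tz": .., "wx": .., "wy": .., "wz": ..}, ...]. A call has 1 to 8 rows; each row shifts and turns the pose as measured when the row begins; what a row does not reach is not made up. A row lasts 1/12 s, in which the tool goes at most 41.7 mm and 7.16 degrees, less where a joint would pass 70% of its speed; a pose out of reach is approached as far as the arm can. A call is refused whole if a number of a shift passes 0.0417 or a number of a turn 7.16, either way. A call with a gripper value outside its range is refused whole. OPENING is the closure, from -1 (fully open) to 1 (shut), set as the call begins (- or left out, the last holds). The fingers move at their own pace and stop on an object; FORCE is the grip in N (left out, the last holds). Time passes only in rows, so rows that do not move let the fingers close. It gives the time, the measured TCP pose, the force and the opening at its end, in the units of the state.
- get_state(): the state, without advancing time (a new reading comes with each control period).
- capture(name): name is "scene" or "top"; returns the picture (400x640x3 uint8, blue, green, red); there is no depth.
- camera_info(name): a dict with "mtx" (3x3 intrinsics, pixels), "cam_to_world" (4x4, takes a point from camera to world coordinates). Camera axes: x right, y up, looking along -z (the intrinsics and any distortion apply to the point x, -y, -z); pixel columns grow to the right and rows downward; lengths in m; the calibration is good to about 2 mm. A picture is of the moment at which its call begins. camera_info takes no time and is no camera call.
- hand_in(): hands the job in, once; it reports no verdict.
The state is a dict: "time_s": time; "qpos": joint angles; "qd": joint speeds; "joint_efforts": joint torques, N m; "tool_pos": TCP position; "orientation": TCP orientation; "force": force on the tool from outside, world axes, zero at the start; "moment": the same for the moment, N m; "opening": opening from 0.0 (shut) to 1.0 (fully open).
Only numpy, scipy, OpenCV 4.12 (cv2) and the standard library are available. Lean on these libraries where they do the work, as an engineer would, in place of code of your own. Each camera call takes 0.05 s, during which the arm holds its last target. There are 200 camera calls.

## Working session

There is one attempt and no reset: what is moved stays moved. The work goes in short steps, Python scripts to look and compute and a shell command to move; the robot and the scene stay as the last step left them, time stands still between calls to the robot, and variables do not carry over. Pictures are saved under pics/ and viewed, about 8 in all and at most 12, crops included, and the job is handed in when it is done.

```bash
mkdir -p pics; python3 - <<'E'
from workcell import *
import cv2
s=get_state(); print({k:s[k] for k in("time_s","tool_pos","orientation","force","opening")})
for n in("scene","top"):
    cv2.imwrite(f"pics/{n}0.png",capture(n)); i=camera_info(n); print(n,i)
E
```

```text
{'time_s': 0.0, 'tool_pos': array([0.26202549, 0.56716003, 0.30205024]), 'orientation': array([ 0.59593911,  0.38065103, -0.38132146, -0.59544548]), 'force': array([-0.33895998, -0.10458285,  0.29392106]), 'opening': 0.9967322788871541}
scene {'mtx': array([[446.39911639,   0.        , 328.74348413],
       [  0.        , 446.39911639, 202.28296757],
       [  0.        ,   0.        ,   1.        ]]), 'cam_to_world': array([[-0.72553807, -0.37627764,  0.57620279,  1.27504856],
       [ 0.68793065, -0.41918694,  0.592481  ,  0.66833923],
       [ 0.01859933,  0.82625508,  0.562989  ,  0.81217631],
       [ 0.        ,  0.        ,  0.        ,  1.        ]])}
top {'mtx': array([[450.80499011,   0.        , 318.40116721],
       [  0.        , 450.80499011, 192.30320789],
       [  0.        ,   0.        ,   1.        ]]), 'cam_to_world': array([[ 0.02217858,  0.98997965, -0.13945751,  0.39106461],
       [-0.99938487,  0.02574398,  0.02381427, -0.06722192],
       [ 0.02716583,  0.13884355,  0.98994166,  1.23723993],
       [ 0.        ,  0.        ,  0.        ,  1.        ]])}
```

View pics/scene0.png

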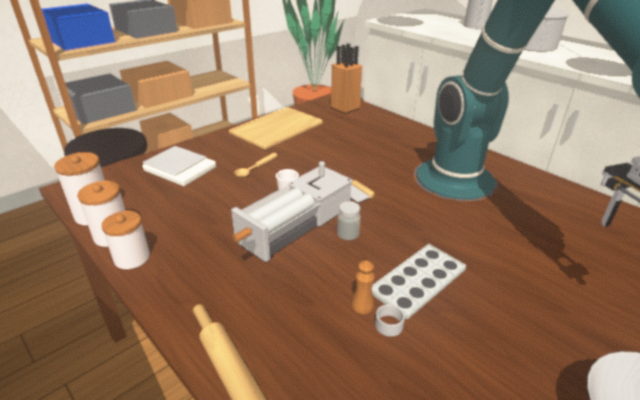

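View pics/top0.png

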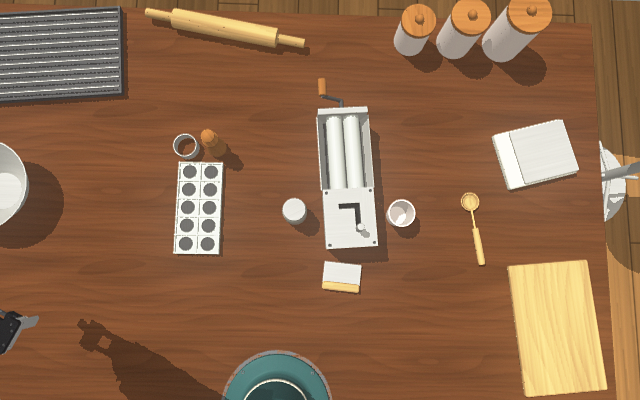

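The top view shows the sheeter at about (348,215), with the L slot from about (358,228) up to (357,206) and left to (340,206). The pin is near (361,227), the jar at (294,210) and the cup at (401,213). I'll zoom in on both views.

```bash
python3 - <<'E'
import cv2,numpy as np
a=cv2.imread("pics/top0.png")[180:255,310:390]; b=cv2.imread("pics/scene0.png")[155:215,285:365]
a=cv2.resize(a,None,fx=5,fy=5,interpolation=2); b=cv2.resize(b,(400,300),interpolation=2)
b=cv2.copyMakeBorder(b,0,75,0,0,0)
cv2.imwrite("pics/crop.png",np.hstack([a,b]))
E
```

```text
(no output)
```

View pics/crop.png

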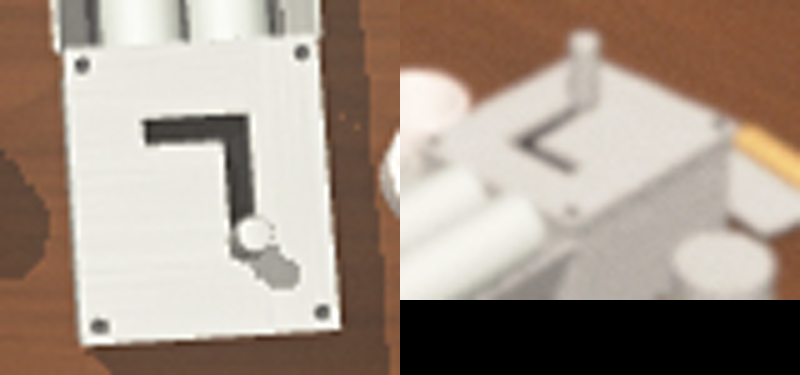

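```bash
cat >h.py <<'E'
import numpy as np
from workcell import *
def ray(n,u,v,z):
    i=camera_info(n);M=np.array(i["cam_to_world"]);d=np.linalg.inv(i["mtx"])@[u,v,1]
    d=M[:3,:3]@(d*[1,-1,-1]); o=M[:3,3]; return o+d*(z-o[2])/d[2]
def proj(n,p):
    i=camera_info(n);M=np.linalg.inv(i["cam_to_world"]);c=(M@np.r_[p,1])[:3]*[1,-1,-1];q=i["mtx"]@c;return q[:2]/q[2]
E
python3 - <<'E'
from h import *
np.set_printoptions(precision=4,suppress=True)
c=lambda x,y:(310+x/5-.4,180+y/5-.4)
S=[ray("top",*c(*p),.107) for p in((82,65),(302,52),(322,312),(100,326))]
print("screws",*S,"centre",np.mean(S,0))
x=(S[0]+S[1]-S[2]-S[3])/2; y=(S[0]+S[3]-S[1]-S[2])/2
print(np.degrees(np.arctan2(x[1],x[0])),np.degrees(np.arctan2(y[1],y[0]))-90,np.linalg.norm(x),np.linalg.norm(y))
print("corner",ray("top",*c(236,127),.106),"end",ray("top",*c(157,132),.106))
print("pin",ray("top",*c(256,232),.153),ray("scene",285+185/5-.4,155+35/5-.4,.153))
print("jar",ray("top",294,209,.095),"cup",ray("top",401,212,.075))
for k in(.153,.3):print(get_state()["tool_pos"])
from scipy.spatial.transform import Rotation as R
print(R.from_quat(get_state()["orientation"]).as_matrix())
E
```

```text
screws [ 0.55   -0.1137  0.107 ] [ 0.5596 -0.2255  0.107 ] [ 0.4284 -0.2363  0.107 ] [ 0.4189 -0.1253  0.107 ] centre [ 0.4892 -0.1752  0.107 ]
4.889988594301638 4.89366938894257 0.13169109410401872 0.11183485871956338
corner [ 0.5205 -0.1923  0.106 ] end [ 0.517  -0.1523  0.106 ]
pin [ 0.4645 -0.1973  0.153 ] [ 0.4661 -0.1985  0.153 ]
jar [ 0.5075 -0.0336  0.095 ] cup [ 0.5087 -0.3112  0.075 ]
[0.262  0.5672 0.3021]
[0.262  0.5672 0.3021]
[[ 0.4194 -0.0004 -0.9078]
 [ 0.9078 -0.001   0.4194]
 [-0.0011 -1.     -0.0001]]
```

The screws, slot and both pin rays agree: sheeter yaw is 4.9°, the corner is at (0.521,-0.193), the end at (0.517,-0.153) and the pin at (0.465,-0.198). My plan is to shut the fingers, turn the jaw axis along the sheeter's x, and approach from behind the pin.

```bash
python3 -m inch '[{"tx":0.02,"ty":-0.035,"wz":-7},{"tx":0.02,"ty":-0.035,"wz":-7},{"tx":0.02,"ty":-0.035,"wz":-7},{"tx":0.02,"ty":-0.035,"wz":-7},{"tx":0.02,"ty":-0.035,"wz":-7},{"tx":0.02,"ty":-0.035,"wz":-7},{"tx":0.02,"ty":-0.035,"wz":-7},{"tx":0.02,"ty":-0.035,"wz":-7}]' 1 20
python3 -m inch '[{"ty":-0.035},{"ty":-0.035},{"ty":-0.035},{"ty":-0.035},{"ty":-0.035},{"ty":-0.035},{"ty":-0.035},{"ty":-0.035}]'
```

```text
validation failed for argument at $[0]...
validation failed for argument at $[0]...
```

```bash
python3 -m inch '[{"tx":0.02,"ty":-0.035,"tz":0,"wx":0,"wy":0,"wz":-7},{"tx":0.02,"ty":-0.035,"tz":0,"wx":0,"wy":0,"wz":-7},{"tx":0.02,"ty":-0.035,"tz":0,"wx":0,"wy":0,"wz":-7},{"tx":0.02,"ty":-0.035,"tz":0,"wx":0,"wy":0,"wz":-7},{"tx":0.02,"ty":-0.035,"tz":0,"wx":0,"wy":0,"wz":-7},{"tx":0.02,"ty":-0.035,"tz":0,"wx":0,"wy":0,"wz":-7}]' 1 20
```

```text
time_s: 0.6
tool_pos: [0.378, 0.3549, 0.2991]
orientation: [-0.692, -0.138, 0.142, 0.694]
force: [1.4, 0.9, -0.5]
opening: 0.614
```

```bash
python3 -m inch '[{"tx":0.005,"ty":-0.035,"tz":0,"wx":0,"wy":0,"wz":-6},{"tx":0.005,"ty":-0.035,"tz":0,"wx":0,"wy":0,"wz":-6},{"tx":0.005,"ty":-0.035,"tz":0,"wx":0,"wy":0,"wz":-6},{"tx":0.005,"ty":-0.035,"tz":0,"wx":0,"wy":0,"wz":0},{"tx":0.005,"ty":-0.035,"tz":0,"wx":0,"wy":0,"wz":0},{"tx":0.005,"ty":-0.035,"tz":0,"wx":0,"wy":0,"wz":0},{"tx":0.005,"ty":-0.035,"tz":0,"wx":0,"wy":0,"wz":0},{"tx":0.005,"ty":-0.035,"tz":0,"wx":0,"wy":0,"wz":0}]'
python3 -m inch '[{"tx":0,"ty":-0.035,"tz":0,"wx":0,"wy":0,"wz":0},{"tx":0,"ty":-0.035,"tz":0,"wx":0,"wy":0,"wz":0},{"tx":0,"ty":-0.035,"tz":0,"wx":0,"wy":0,"wz":0},{"tx":0,"ty":-0.035,"tz":0,"wx":0,"wy":0,"wz":0},{"tx":0,"ty":-0.035,"tz":0,"wx":0,"wy":0,"wz":0},{"tx":0,"ty":-0.03,"tz":0,"wx":0,"wy":0,"wz":0},{"tx":0,"ty":0,"tz":0,"wx":0,"wy":0,"wz":0}]'
python3 - <<'E'
from h import *
from scipy.spatial.transform import Rotation as R
s=get_state();m=R.from_quat(s["orientation"]).as_matrix();print(np.degrees(np.arctan2(m[1,0],m[0,0])),m[:,1],s["tool_pos"])
E
```

```text
time_s: 1.27
tool_pos: [0.4188, 0.0593, 0.2981]
orientation: [-0.706, -0.017, 0.021, 0.708]
force: [0.7, 0.3, -0.1]
opening: 0.043
time_s: 1.85
tool_pos: [0.4153, -0.1616, 0.2986]
orientation: [-0.706, -0.016, 0.018, 0.708]
force: [-1.3, -0.2, 0.8]
opening: 0.006
2.7396147597498555 [-0.00403717  0.00362575 -0.99998528] [ 0.41534869 -0.16164123  0.29862652]
```

```bash
python3 -m inch '[{"tx":0.007,"ty":-0.02,"tz":0,"wx":0,"wy":0,"wz":2.2},{"tx":0.007,"ty":-0.019,"tz":-0.01,"wx":0,"wy":0,"wz":0},{"tx":0,"ty":0,"tz":-0.02,"wx":0,"wy":0,"wz":0},{"tx":0,"ty":0,"tz":0,"wx":0,"wy":0,"wz":0},{"tx":0,"ty":0,"tz":0,"wx":0,"wy":0,"wz":0}]'
python3 - <<'E'
from h import *
import cv2
a=capture("top");b=capture("scene");print(get_state()["tool_pos"])
a=cv2.resize(a[180:255,310:390],None,fx=5,fy=5,interpolation=2); b=cv2.resize(b[140:215,285:365],None,fx=5,fy=5,interpolation=2)
cv2.imwrite("pics/c2.png",np.hstack([a,b]))
E
```

```text
time_s: 2.27
tool_pos: [0.4291, -0.204, 0.2678]
orientation: [-0.705, -0.028, 0.031, 0.708]
force: [-0.7, 0.0, 0.6]
opening: 0.006
[ 0.42916536 -0.20340131  0.2681864 ]
```

View pics/c2.png

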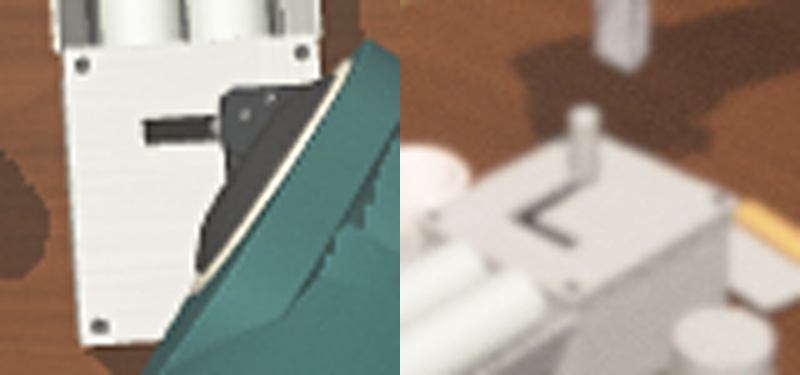

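The fingers (scene crop, tip at about 620,70) hang behind and above the pin (585,110). I'll go down and then push until contact.

```bash
python3 -m inch '[{"tx":0,"ty":0.003,"tz":-0.02,"wx":0,"wy":0,"wz":0},{"tx":0,"ty":0,"tz":-0.02,"wx":0,"wy":0,"wz":0},{"tx":0,"ty":0,"tz":-0.009,"wx":0,"wy":0,"wz":0},{"tx":0,"ty":0,"tz":0,"wx":0,"wy":0,"wz":0},{"tx":0,"ty":0,"tz":0,"wx":0,"wy":0,"wz":0}]'
python3 -m inch '[{"tx":0.006,"ty":0.0005,"tz":0,"wx":0,"wy":0,"wz":0},{"tx":0.006,"ty":0.0005,"tz":0,"wx":0,"wy":0,"wz":0},{"tx":0,"ty":0,"tz":0,"wx":0,"wy":0,"wz":0}]'
```

```text
time_s: 2.78
tool_pos: [0.431, -0.198, 0.222]
orientation: [-0.705, -0.033, 0.031, 0.708]
force: [-0.4, 0.4, -0.1]
opening: 0.008
time_s: 3.03
tool_pos: [0.4448, -0.1967, 0.2245]
orientation: [-0.705, -0.034, 0.03, 0.708]
force: [-2.0, -1.1, -1.9]
opening: 0.008
```

```bash
python3 -m inch '[{"tx":0.006,"ty":-0.002,"tz":-0.003,"wx":0,"wy":0,"wz":0},{"tx":0.006,"ty":0.0005,"tz":-0.002,"wx":0,"wy":0,"wz":0},{"tx":0.006,"ty":0.0005,"tz":-0.001,"wx":0,"wy":0,"wz":0},{"tx":0.006,"ty":0.0005,"tz":0,"wx":0,"wy":0,"wz":0},{"tx":0,"ty":0,"tz":0,"wx":0,"wy":0,"wz":0}]'
```

```text
time_s: 3.45
tool_pos: [0.4715, -0.1974, 0.2194]
orientation: [-0.705, -0.034, 0.03, 0.708]
force: [-0.6, -0.1, 0.4]
opening: 0.006
```

```bash
python3 -m inch '[{"tx":0.006,"ty":0.0005,"tz":-0.001,"wx":0,"wy":0,"wz":0},{"tx":0.006,"ty":0.0005,"tz":0,"wx":0,"wy":0,"wz":0},{"tx":0.006,"ty":0.0005,"tz":0,"wx":0,"wy":0,"wz":0}]'
python3 -m inch '[{"tx":0.003,"ty":0,"tz":0,"wx":0,"wy":0,"wz":0},{"tx":0.003,"ty":0,"tz":0,"wx":0,"wy":0,"wz":0}]'
python3 -m inch '[{"tx":0.003,"ty":0,"tz":0,"wx":0,"wy":0,"wz":0},{"tx":0.003,"ty":0,"tz":0,"wx":0,"wy":0,"wz":0}]'
python3 - <<'E'
from h import *
import cv2
b=capture("scene");print(get_state()["tool_pos"],get_state()["force"])
cv2.imwrite("pics/c3.png",cv2.resize(b[140:215,285:365],None,fx=7,fy=7,interpolation=2))
for n,p in dict(startpin=(.461,-.1977,.153),corner=(.5208,-.1926,.153)).items(): print(n,(proj("scene",p)-[285,140])*7)
E
```

```text
time_s: 3.7
tool_pos: [0.4901, -0.196, 0.2182]
orientation: [-0.705, -0.033, 0.03, 0.708]
force: [-3.2, -0.8, 2.6]
opening: 0.002
time_s: 3.87
tool_pos: [0.4975, -0.1957, 0.2181]
orientation: [-0.704, -0.033, 0.03, 0.708]
force: [-4.3, 1.3, 1.7]
opening: 0.006
time_s: 4.03
tool_pos: [0.5041, -0.1953, 0.218]
orientation: [-0.704, -0.033, 0.03, 0.708]
force: [-12.2, 1.1, 9.1]
opening: 0.006
[ 0.50415116 -0.19532301  0.21801321] [-9.76700251  1.98627937  6.71797387]
startpin [265.99923637 148.05810566]
corner [170.14902252 198.37099456]
```

View pics/c3.png

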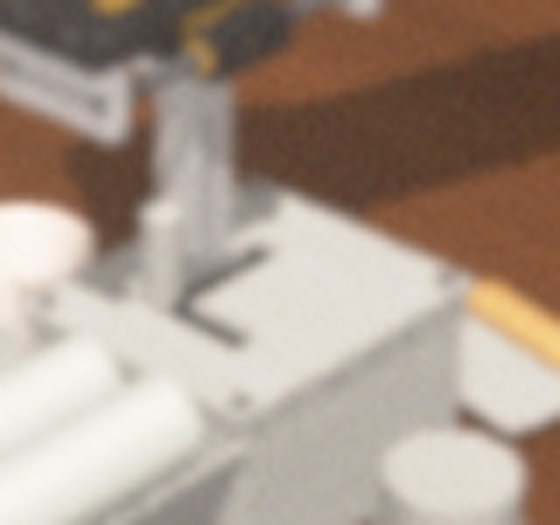

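The pin is at the corner stop: the force rose to 12 N and the pin top shows at about (160,210), against (170,198) predicted. I'll back off and go round to its -y side at the same height.

```bash
python3 -m inch '[{"tx":-0.008,"ty":-0.001,"tz":0,"wx":0,"wy":0,"wz":0},{"tx":-0.008,"ty":-0.001,"tz":0,"wx":0,"wy":0,"wz":0},{"tx":0,"ty":-0.012,"tz":0,"wx":0,"wy":0,"wz":0},{"tx":0,"ty":-0.012,"tz":0,"wx":0,"wy":0,"wz":0},{"tx":0,"ty":-0.01,"tz":0,"wx":0,"wy":0,"wz":0},{"tx":0,"ty":0,"tz":0,"wx":0,"wy":0,"wz":0},{"tx":0,"ty":0,"tz":0,"wx":0,"wy":0,"wz":0}]'
```

```text
time_s: 4.67
tool_pos: [0.4873, -0.2359, 0.2186]
orientation: [-0.705, -0.034, 0.029, 0.708]
force: [0.4, 0.4, 0.7]
opening: 0.009
```

```bash
python3 -m inch '[{"tx":0.012,"ty":0.001,"tz":0,"wx":0,"wy":0,"wz":0},{"tx":0.012,"ty":0.001,"tz":0,"wx":0,"wy":0,"wz":0},{"tx":0.01,"ty":0.001,"tz":0,"wx":0,"wy":0,"wz":0},{"tx":0,"ty":0,"tz":0,"wx":0,"wy":0,"wz":0},{"tx":0,"ty":0,"tz":0,"wx":0,"wy":0,"wz":0}]'
```

```text
time_s: 5.08
tool_pos: [0.5238, -0.2329, 0.2183]
orientation: [-0.705, -0.034, 0.029, 0.708]
force: [-0.6, -0.4, -0.4]
opening: 0.002
```

```bash
python3 -m inch '[{"tx":0,"ty":0.006,"tz":0,"wx":0,"wy":0,"wz":0},{"tx":-0.0005,"ty":0.006,"tz":0,"wx":0,"wy":0,"wz":0},{"tx":-0.0005,"ty":0.006,"tz":0,"wx":0,"wy":0,"wz":0},{"tx":-0.0005,"ty":0.006,"tz":0,"wx":0,"wy":0,"wz":0}]'
python3 -m inch '[{"tx":-0.0005,"ty":0.006,"tz":0,"wx":0,"wy":0,"wz":0},{"tx":-0.0005,"ty":0.006,"tz":0,"wx":0,"wy":0,"wz":0},{"tx":-0.0005,"ty":0.006,"tz":0,"wx":0,"wy":0,"wz":0},{"tx":-0.0005,"ty":0.006,"tz":0,"wx":0,"wy":0,"wz":0}]'
```

```text
time_s: 5.42
tool_pos: [0.5212, -0.2077, 0.218]
orientation: [-0.705, -0.033, 0.029, 0.708]
force: [0.6, -4.3, -0.7]
opening: -0.001
time_s: 5.75
tool_pos: [0.5186, -0.1817, 0.2183]
orientation: [-0.706, -0.033, 0.028, 0.707]
force: [1.9, -4.2, -3.0]
opening: 0.004
```

```bash
python3 -m inch '[{"tx":0,"ty":0.005,"tz":0,"wx":0,"wy":0,"wz":0},{"tx":0,"ty":0.004,"tz":0,"wx":0,"wy":0,"wz":0}]'
python3 -m inch '[{"tx":0,"ty":0.003,"tz":0,"wx":0,"wy":0,"wz":0},{"tx":0,"ty":0.003,"tz":0,"wx":0,"wy":0,"wz":0}]'
```

```text
time_s: 5.92
tool_pos: [0.518, -0.1714, 0.2182]
orientation: [-0.706, -0.033, 0.029, 0.707]
force: [-1.5, -5.3, -0.8]
opening: 0.002
time_s: 6.08
tool_pos: [0.5176, -0.1665, 0.2185]
orientation: [0.707, 0.033, -0.028, -0.706]
force: [-0.5, -26.8, -3.8]
opening: -0.0
```

The force jumped to 27 N at the expected place, so the end stop is reached. I'll back off, rise clear and look.

```bash
python3 -m inch '[{"tx":0,"ty":0,"tz":0,"wx":0,"wy":0,"wz":0},{"tx":0,"ty":0,"tz":0,"wx":0,"wy":0,"wz":0},{"tx":0,"ty":0,"tz":0,"wx":0,"wy":0,"wz":0}]'
python3 -m inch '[{"tx":0,"ty":-0.012,"tz":0,"wx":0,"wy":0,"wz":0},{"tx":0,"ty":-0.02,"tz":0,"wx":0,"wy":0,"wz":0},{"tx":0,"ty":-0.005,"tz":0.02,"wx":0,"wy":0,"wz":0},{"tx":0,"ty":0,"tz":0.03,"wx":0,"wy":0,"wz":0},{"tx":0,"ty":0,"tz":0.03,"wx":0,"wy":0,"wz":0},{"tx":-0.03,"ty":0,"tz":0.03,"wx":0,"wy":0,"wz":0},{"tx":-0.03,"ty":0,"tz":0.02,"wx":0,"wy":0,"wz":0},{"tx":-0.03,"ty":0,"tz":0,"wx":0,"wy":0,"wz":0}]'
python3 -m inch '[{"tx":-0.03,"ty":0,"tz":0,"wx":0,"wy":0,"wz":0},{"tx":-0.03,"ty":0,"tz":0,"wx":0,"wy":0,"wz":0},{"tx":0,"ty":0,"tz":0,"wx":0,"wy":0,"wz":0},{"tx":0,"ty":0,"tz":0,"wx":0,"wy":0,"wz":0},{"tx":0,"ty":0,"tz":0,"wx":0,"wy":0,"wz":0}]'
python3 - <<'E'
from h import *
import cv2
a=capture("top");b=capture("scene")
cv2.imwrite("pics/c4.png",np.hstack([cv2.resize(a[180:255,310:390],None,fx=5,fy=5,interpolation=2),cv2.resize(b[140:215,285:365],None,fx=5,fy=5,interpolation=2)]))
p=(.5174,-.1527,.153);print((proj("top",p)-[310,180])*5,(proj("scene",p)-[285,140])*5)
for n,i in(("top",a),("scene",b)):
    d=cv2.absdiff(i,cv2.imread(f"pics/{n}0.png")).max(2)
    cv2.imwrite(f"pics/{n}_diff.png",d)
cv2.imwrite("pics/full.png",np.vstack([cv2.resize(a,(480,300)),cv2.resize(b,(480,300))]))
E
```

```text
time_s: 6.33
tool_pos: [0.5174, -0.1679, 0.2186]
orientation: [0.708, 0.032, -0.027, -0.705]
force: [0.6, -3.0, -2.0]
opening: 0.006
time_s: 7.0
tool_pos: [0.4286, -0.2076, 0.3506]
orientation: [0.707, 0.031, -0.031, -0.706]
force: [0.2, -0.6, -0.5]
opening: 0.005
time_s: 7.42
tool_pos: [0.3615, -0.2097, 0.3529]
orientation: [-0.705, -0.033, 0.028, 0.708]
force: [0.0, 0.6, 0.3]
opening: 0.006
[163.21130985 118.58040951] [171.50241691 165.49059707]
```

View pics/c4.png

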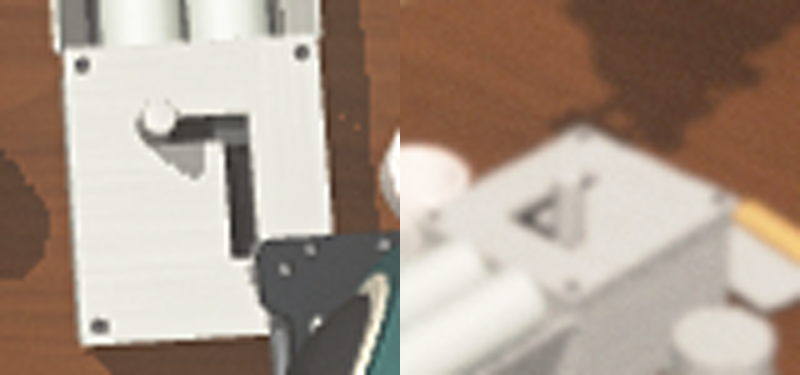

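View pics/full.png

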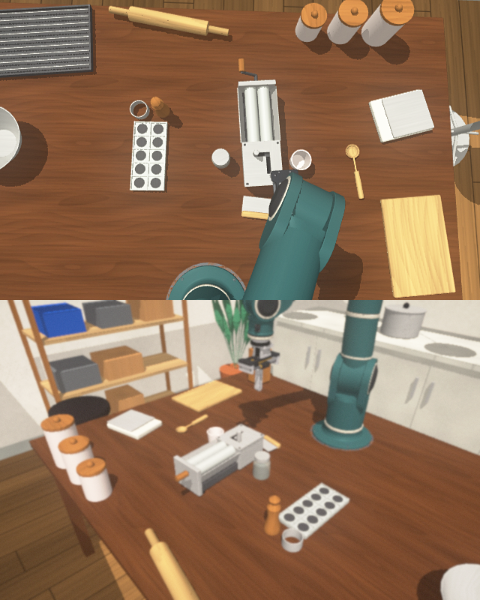

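The pin top is at crop pixel (160,117), against (163,119) predicted for gate_end, so it is at the end stop. The bystanders look unmoved and the arm is clear.

```bash
python3 -c "
from workcell import *
print(hand_in())"
```

```text
the job is handed in; nothing more can be done
None
```

I pushed the pin along the long leg to the corner stop, went round to its other side, and pushed it along the short leg to the end stop. I used shut fingers throughout and never gripped or pulled the pin. I then withdrew the arm and handed the job in about 7.5 s into the run; no verdict was reported.

- **Pin position:** both stops showed as a force rise (about 12 N at the corner, 27 N at the end). In the last top view the pin's top was within about 1 px of its predicted place at gate_end, consistent with a pin at its end stop.
- **Pin height:** I did not measure this separately. Nothing in the images or forces suggested the pin had lifted.
- **Bystanders and arm:** the bystanders looked unmoved by eye in both views, but I did not measure them. The arm was clear with about zero force.
- **Failed checks:** the only failure was the first two move calls, refused because of missing row keys; nothing moved.

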